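# Bring the test spot under the probe and hold out the sprung lamp

## Task

Ready this circuit board for a look at its test spot: slide the grey board carrier (it has a blue grip) flat along the bench until the red spot on the board sits right under the tip of the fixed probe needle, and let go of it there. Then take the orange pull tab of the little sprung lamp and pull its telescoping rod out of the yellow sleeve just until the whole red band on the rod has come out and its rear edge is level with the sleeve's mouth, and finish while still holding the tab, keeping the rod steady at that mark, with the spot still under the needle. Do not knock the probe, and leave the solder spool, the bottle and the wooden block with boards where they stand.

Things in the scene. Friction and masses are not known exactly. Their poses are not given: they have to be found in the camera images.
- carrier: Loose grey board carrier with a green circuit board on it, 160 x 110 mm, tray 8 mm thick, board top 11.5 mm above the bench (small parts on it up to 16.5 mm), 0.3 to 0.56 kg. Origin: centre of its underside, on the bench; x along its length from the grip end to the spot end, z up.
- carrier_grip (a point): Point in the carrier's upright blue grip, 40 mm above the bench, 55 mm from the carrier's centre towards its -x end; the grip is a solid block 24 mm (carrier x) by 20 mm (carrier y), rising from 8 to 58 mm above the bench. Axes as the carrier's.
- spot (a point): Centre of the red test spot (14 mm across, in a 20 mm white ring) on the board, 12.5 mm above the bench, 45 mm from the carrier's centre towards +x, so 100 mm from the grip. Axes as the carrier's.
- station: The fixed probe and lamp station. Origin: on the bench right under the needle tip; +x points roughly away from the robot (turned up to 0.3 rad about the vertical), +y towards the lamp's sleeve. A grey rail 12 mm high lies along y at x 90 to 130 mm; a steel column 165 mm high stands at (x 100, y -90 mm), with a steel arm 130 mm above the bench from there to the probe.
- probe: The fixed upright probe at the station's origin: a brass pin of 4 mm radius with a pointed steel tip, straight below a black holder of 9 mm radius that spans 85 to 140 mm above the bench. Origin and axes as the station's.
- needle_tip (a point): The very tip of the probe needle, 19 mm above the bench (6.5 mm over the spot when it is beneath). Axes as the station's.
- sleeve_mouth (a point): Centre of the mouth of the fixed yellow sleeve (black collar of 15.5 mm radius), 70 mm above the bench, at station (x 0, y +215 mm) from the needle. The sleeve lies level, 110 mm long, running on from here to station +y; the rod comes out to station -y, towards the needle. Axes as the station's.
- ext_rod (a joint): How far the steel rod (14 mm thick) is pulled out, in m: 0 is home, 0.085 the stop. At 0.060 it is at its mark: the rear edge of its 10 mm red band (hidden in the sleeve before) is level with the sleeve's mouth. It grows as the tab moves to station -y. The spring always pulls it home: 3.3 N at 0, 9.9 N at the mark; let go, it goes back.
- lamp (a point): Centre of the small white lamp (24 mm radius) at the rod's end, 90 mm from the tab towards station -y; it spans about 45 to 95 mm above the bench and moves with the rod.
- tab_grip (a point): Grip point of the upright orange pull tab, which is fixed on the rod and moves with it: 20 mm (station x) by 18 mm (station y), from 60 to 120 mm above the bench. This point is on its axis, 103 mm above the bench, 30 mm from the sleeve's mouth when the rod is home. Pinch it across station x, from above (the rod's top is at 77 mm). Axes as the station's.
- spool: Bystander: aluminium spool, 56 mm across, 46 mm high, standing. Origin: centre of its underside.
- bottle: Bystander: amber bottle, 44 mm across, 100 mm high. Origin: centre of its underside.
- board_block: Bystander: wooden block 60 x 50 x 22 mm with two green boards standing in it, 70 mm high in all. Origin: centre of its underside.
Mind the look-alikes: they are no part of the job. Leave any turquoise look-alike of the carrier alone.

How it is judged:
On the way, in this order (a step that is already met when the one before it is completed fails the run):
1. the red spot lies under the needle tip, the carrier at rest flat on the bench and let go (horizontal distance between spot and needle_tip below 0.006 m and linear speed of carrier below 0.01 m/s and height (world z) of carrier below 0.004 m and contact force between the fingers and carrier below 0.3 N), for 0.3 s.
2. the rod is pulled out to its mark by the tab and held there (value of joint ext_rod between 0.054 and 0.066 m and contact force between the fingers and ext_rod above 4 N and distance between the grasp point and tab_grip below 0.04 m), for 0.5 s.
At the end, for the whole second after the job is handed in: Fingers hold the pull tab (over 4 N, TCP within 40 mm of its grip point) and keep the rod still at 0.060 m within 6 mm; the carrier does not bear on it. The spot is within 6 mm of the needle tip seen from above; the carrier is flat, at rest and untouched by the fingers (all of step 1 and all of step 2 and angle between carrier's own z axis and vertical below 0.05 rad and velocity of joint ext_rod between -0.01 and 0.01 m/s and contact force between ext_rod and carrier below 0.3 N); the arm keeps its last pose, push and grip.
It fails at once if the carrier is lifted off the bench instead of slid (more than 12 mm) (height (world z) of carrier above 0.012 m).
It fails at once if the probe is knocked (more than 3 N) (contact force between probe and anything else above 3 N).
It fails at once if a bystander is moved by more than 20 mm or tipped (distance of any of spool, bottle, board_block from where it was at the start of the episode above 0.02 m or angle between any of spool, bottle, board_block's own z axis and vertical above 0.3 rad).
It also fails if it takes over 51 s, if anything falls off the work surface, if the arm or the gripper's body presses on something with over 40 N, if the wrist force passes 120 N, or if a joint passes its speed limit or range.

## Robot

A 7-joint arm with a two-finger parallel gripper is mounted at the origin on the work surface. World frame = base frame: x ahead of the robot, y to its left, z up, the work surface at z = 0. Lengths are in m, angles in rad, forces in N, time in s.
With the tool pointing down it reaches from about 0.35 to 0.9 m from the base axis. Payload 8.1 kg.
Tool frame: the origin (TCP) lies between the finger pads, 19 mm behind the fingertips; this is the grasp point; z points along the fingers, y is the line along which they close (so a half turn about z gives the same grasp; the last joint's range is limited). The gripper opens to 92 mm and grips with 3 to 60 N. Pads are 19 mm wide; open, the fingers measure 130 mm over their backs; the gripper's body (75 mm by 190 mm) begins 47 mm behind the grasp point.
Start: joints at [-1.259, 0.434, 0.025, 1.573, -0.012, 1.134, -0.075], TCP at [0.252, 0.572, 0.246] pointing down, gripper open.
Joint ranges: [-2.62, 2.62], [-0.44, 2.09], [-1.27, 1.32], [0.08, 2.57], [-1.32, 4.46], [0.12, 2], [-2.74, 2.74]. Speed limits (rad/s): [2.22, 2.22, 3.01, 3.01, 3.14, 3.14, 3.14].

## Interface

Orientations are given as a rotation vector (axis times angle).
In Python, from cell import arm gives the robot as it stands.
- The arm moves only by the tool carry_out, never from a script. Its arguments are lists of equal length, an entry for each row: "claw": the finger opening in cm, from 0 to 9.18; "delta_pos": the shift along the tool's x, y, z in cm, a list of three; "angular": the turn, a rotation vector about the tool's x, y, z in rad, a list of three. In form: {"claw": [claw, ...], "delta_pos": [[dx, dy, dz], ...], "angular": [[ax, ay, az], ...]}. A call has 1 to 20 rows; each row shifts and turns the commanded pose from where the row before left it, along the tool's axes as they then stand; what a row does not reach is not made up. A row lasts 1/10 s, in which the tool goes at most 50 mm and 8.59 degrees, less where a joint would pass 70% of its speed; a pose out of reach is approached as far as the arm can. A call with a gripper value outside its range is refused whole. The fingers move at their own pace and stop on an object; "force" is the grip in N (left out, the last holds). Time passes only in rows, so rows that do not move let the fingers close. It gives the time, the measured TCP pose, the force, the opening and the grip force at its end, in the units of the state.
- arm.observe(): the state, without advancing time (a new reading comes with each control period).
- arm.get_image(name): name is "scene" or "top" or "wrist"; returns a dict with "frame" (384x512x3 uint8, red, green, blue), "mtx" (3x3 intrinsics, pixels), "T" (4x4, takes a point from camera to world coordinates). Camera axes: x right, y down, z forward; pixel columns grow to the right and rows downward; lengths in m; the calibration is good to about 2 mm. The wrist camera is an equidistant fisheye: a pixel r from the principal point sees the ray r / f radians off the axis. A picture is of the moment at which its call begins. There is no depth.
- arm.sign_off(): hands the job in; it is judged then, once.
Trained networks look in a picture, given as the dict that the camera call returned (one of the last four; its "shot" number tells which), for a name from the list of things; names that differ only in an ending like _2 or _b are one class to them, and where a whole thing is asked for, a point or a joint stands for the part that bears it (a point fixed in the world has none). Each returns a list of dicts, best first, with "conf" (0 to 1); they miss things now and then, are a little off and sometimes report something else, mostly with a low value. They report only what shows in the picture. A call takes as long as a camera call. They do not tell look-alikes from the thing itself.
- arm.look_for(label, picture): "centre" ([column, row] as shares, 0 to 1, of the picture: columns of its width, rows of its height, amid what is visible of it).
- arm.trace(label, picture): "region" (384x512 bool, what is visible of it) and "centre" ([column, row] as shares, 0 to 1, of the picture: columns of its width, rows of its height, amid what is visible of it).
- arm.place_of(label, picture): "centre" ([column, row] as shares, 0 to 1, of the picture: columns of its width, rows of its height: a listed point, or the origin of a listed thing).
The state is a dict: "clock": time; "joints": joint angles; "dq": joint speeds; "joint_efforts": joint torques, N m; "position": TCP position; "ee_rot": TCP orientation; "force": force on the tool from outside, world axes, zero at the start; "ft_torque": the same for the moment, N m; "width": opening from 0.0 (shut) to 1.0 (fully open); "gripper_force": force on a finger pad.
Only numpy, scipy, OpenCV 4.12 (cv2) and the standard library are available. Lean on these libraries where they do the work, as an engineer would, in place of code of your own. Each camera call takes 0.05 s, during which the arm holds its last target. There are 200 camera calls.

## Working session

There is one attempt and no reset: what is moved stays moved. The work goes in short steps, Python scripts to look and compute and a tool call to move; the robot and the scene stay as the last step left them, time stands still between calls to the robot, and variables do not carry over. Pictures are saved under pics/ and viewed, at most 10 in all, crops included, and the job is handed in when it is done.

Besides the shell and the picture viewer there is one more tool, called after "Request:" as a command line: name --argument value ..., lists and objects as JSON in quotes. carry_out: Moves the arm, as the interface text tells. Its arguments: {"type":"object","properties":{"claw":{"type":"array","items":{"type":"number"}},"delta_pos":{"type":"array","items":{"type":"array","items":{"type":"number"}}},"angular":{"type":"array","items":{"type":"array","items":{"type":"number"}}},"force":{"type":"number"}},"required":["claw","delta_pos","angular"]}

```bash
mkdir -p pics; cat > h.py <<'E'
import numpy as np, cv2
from scipy.spatial.transform import Rotation as R
from cell import arm
def ray(im,c):
    u=np.array([c[0]*512,c[1]*384]);K=im["mtx"];T=im["T"]
    d=np.array([(u[0]-K[0,2])/K[0,0],(u[1]-K[1,2])/K[1,1],1.])
    return T[:3,3],T[:3,:3]@d
def atz(im,c,z):
    o,d=ray(im,c);return o+d*(z-o[2])/d[2]
def tri(a,b):
    A=np.zeros((3,3));y=np.zeros(3)
    for o,d in (a,b):
        d=d/np.linalg.norm(d);P=np.eye(3)-np.outer(d,d);A+=P;y+=P@o
    return np.linalg.solve(A,y)
def px(im,p):
    q=np.linalg.inv(im["T"])@np.append(p,1);q=im["mtx"]@q[:3];return q[:2]/q[2]
E
python3 - <<'E'
from h import *
s=arm.get_image("scene");t=arm.get_image("top")
cv2.imwrite("pics/s.png",s["frame"][...,::-1]);cv2.imwrite("pics/t.png",t["frame"][...,::-1])
Z=dict(carrier=0,carrier_grip=.04,spot=.0125,needle_tip=.019,sleeve_mouth=.07,tab_grip=.103,lamp=.07,spool=0,bottle=0,board_block=0,station=0)
for l,z in Z.items():
  for n,im in(("s",s),("t",t)):
    for r in arm.place_of(l,im)[:3]:
        print(l,n,round(r["conf"],2),np.round(np.array(r["centre"])*[512,384],1),np.round(atz(im,r["centre"],z),4))
o=arm.observe();print(o["clock"],o["position"],o["ee_rot"],R.from_rotvec(o["ee_rot"]).as_matrix().round(3))
E
```

```text
carrier s 0.83 [262.1 166.4] [0.3148 0.2041 0.    ]
carrier s 0.67 [253.  246.3] [ 0.5562 -0.1259  0.    ]
carrier s 0.56 [162.9 215. ] [ 0.2957 -0.1727  0.    ]
carrier t 0.9 [271.6 189.9] [ 0.5371 -0.1205  0.    ]
carrier t 0.89 [294.7 271.8] [ 0.3079 -0.1764  0.    ]
carrier t 0.81 [159.5 266.2] [0.3323 0.1943 0.    ]
carrier_grip s 0.96 [230.4 223.5] [ 0.4936 -0.1337  0.04  ]
carrier_grip s 0.74 [248.1 149.9] [0.2617 0.2009 0.04  ]
carrier_grip s 0.59 [168.9 211. ] [ 0.3435 -0.1904  0.04  ]
carrier_grip t 0.94 [279.7 204.7] [ 0.4877 -0.1407  0.04  ]
carrier_grip t 0.72 [303.6 253.1] [ 0.3563 -0.1994  0.04  ]
carrier_grip t 0.66 [157.9 293.5] [0.2616 0.1861 0.04  ]
spot s 0.91 [270.1 242.8] [ 0.5882 -0.1032  0.0125]
spot s 0.88 [273.1 168.2] [0.3624 0.197  0.0125]
spot s 0.15 [230.2 338.8] [ 0.7141 -0.3767  0.0125]
spot t 0.98 [159.2 256.6] [0.3581 0.1923 0.0125]
spot t 0.81 [263.4 171.2] [ 0.5892 -0.0989  0.0125]
spot t 0.55 [286.2 289.7] [ 0.2617 -0.151   0.0125]
needle_tip s 0.63 [278.5 253.7] [ 0.633  -0.1303  0.019 ]
needle_tip t 0.42 [274.8 157.1] [ 0.6276 -0.1321  0.019 ]
s
[... 219 characters left out ...]
 ]
tab_grip s 0.56 [268.3 244. ] [ 0.6642 -0.2083  0.103 ]
tab_grip t 0.89 [202.9 162.3] [0.5955 0.0579 0.103 ]
lamp s 0.73 [302.5 215.1] [ 0.6262 -0.034   0.07  ]
lamp t 0.73 [239.3 155.9] [ 0.6194 -0.0353  0.07  ]
spool s 0.78 [170.5 302.6] [ 0.5527 -0.3752  0.    ]
spool t 0.91 [359.5 190.1] [ 0.5291 -0.368   0.    ]
bottle s 0.58 [231.1 338.1] [ 0.7061 -0.3658 -0.    ]
bottle t 0.66 [352.3 129.2] [ 0.7096 -0.3601  0.    ]
board_block s 0.65 [277.  199.1] [0.468  0.0795 0.    ]
board_block t 0.94 [204.3 216.6] [0.4662 0.0708 0.    ]
1.2 [0.25190862 0.57199866 0.24555594] [6.47031443e-01 3.07423158e+00 1.05136234e-04] [[-0.915  0.403  0.   ]
 [ 0.403  0.915  0.   ]
 [ 0.     0.    -1.   ]]
```

View pics/s.png

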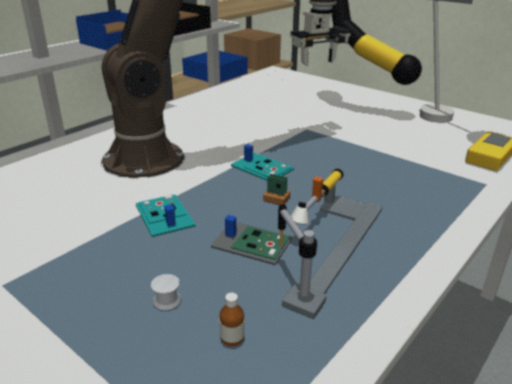

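View pics/t.png

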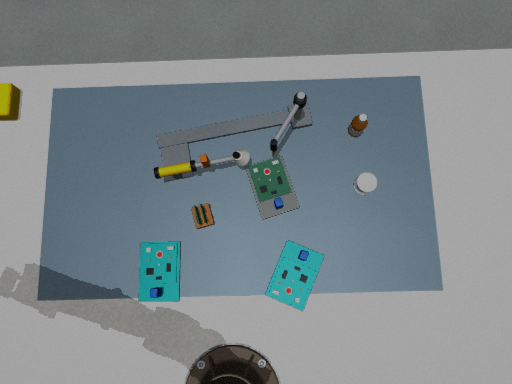

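Candidates for the carrier in the top view are the grey one with the green board (272,190), turquoise at (160,271) and turquoise at (295,275). I choose the grey one. The probe holder is at about (274,146), the tab at (204,161), the lamp at (243,158) and the sleeve at (176,169).

```bash
python3 - <<'E'
from h import *
s=arm.get_image("scene");t=arm.get_image("top")
a=cv2.resize(t["frame"][125:225,225:325],(400,400),interpolation=cv2.INTER_CUBIC)
b=cv2.resize(s["frame"][190:290,205:305],(400,400),interpolation=cv2.INTER_CUBIC)
cv2.imwrite("pics/c.png",np.hstack([a,b])[...,::-1])
near={"carrier_grip":(.49,-.137),"spot":(.589,-.1),"needle_tip":(.63,-.131),"sleeve_mouth":(.597,.092),"tab_grip":(.6,.056),"lamp":(.622,-.035)}
Z=dict(carrier_grip=.04,spot=.0125,needle_tip=.019,sleeve_mouth=.07,tab_grip=.103,lamp=.07)
for l,n in near.items():
    c=[]
    for im in(s,t):
        r=arm.place_of(l,im)
        r=[x for x in r if np.hypot(*(atz(im,x["centre"],Z[l])[:2]-n))<.03]
        if r:c.append((im,r[0]["centre"]))
    print(l,[atz(i,k,Z[l])[:2].round(4) for i,k in c], tri(*[ray(*x) for x in c]).round(4) if len(c)>1 else "")
E
```

```text
carrier_grip [array([ 0.4894, -0.1328]), array([ 0.4851, -0.134 ])] [ 0.4867 -0.1327  0.0385]
spot [array([ 0.5905, -0.1054]), array([ 0.5884, -0.1149])] [ 0.5907 -0.1121  0.0154]
needle_tip [array([ 0.6279, -0.1317]), array([ 0.6275, -0.1342])] [ 0.628  -0.1334  0.0198]
sleeve_mouth [array([0.6089, 0.0777]), array([0.5922, 0.0825])] [0.5983 0.0874 0.0604]
tab_grip [array([0.6064, 0.0488]), array([0.5926, 0.0568])] [0.5969 0.0599 0.0941]
lamp [array([ 0.6236, -0.0374]), array([ 0.6131, -0.0411])] [ 0.618  -0.0376  0.0665]
```

View pics/c.png

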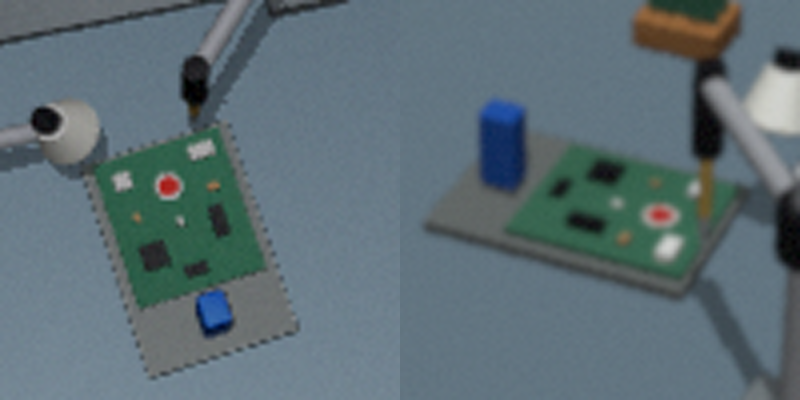

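The crop confirms the choice: grey carrier, green board, blue grip, with the spot at crop (169,186), which is top-view pixel (267,171.5). The needle comes down near (273,155).

```bash
cat >> h.py <<'E'
def red(im,x0,x1,y0,y1):
    f=im["frame"].astype(int);m=(f[...,0]>130)&(f[...,1]<90)&(f[...,2]<90)
    w=np.zeros_like(m);w[y0:y1,x0:x1]=1;m&=w
    y,x=np.nonzero(m);return np.array([(x.mean()+.5)/512,(y.mean()+.5)/384]),m.sum()
E
python3 - <<'E'
from h import *
s=arm.get_image("scene");t=arm.get_image("top")
for im,b in((s,(255,285,235,255)),(t,(255,280,162,182))):
    c,n=red(im,*b);print("spot",c*[512,384],n,atz(im,c,.0125))
# blue grip top centre: mask centroid
for im,b in((s,(220,240,210,240)),(t,(268,292,190,215))):
    f=im["frame"].astype(int);m=(f[...,2]>f[...,0]+70)&(f[...,2]>f[...,1]+50)
    w=np.zeros_like(m);w[b[2]:b[3],b[0]:b[1]]=1;y,x=np.nonzero(m&w);print("blue",x.mean(),y.mean(),x.min(),x.max(),y.min(),y.max(),atz(im,((x.mean()+.5)/512,(y.mean()+.5)/384),.045 if im is t else .033))
for n in((.628,-.1325),(.631,-.131)):
    for z in(.019,.085,.14):print(n,z,px(s,(*n,z)).round(1),px(t,(*n,z)).round(1))
f=t["frame"][125:225,225:325];g=cv2.cvtColor(f,cv2.COLOR_RGB2HSV)
m=(f[...,1]>f[...,0]+15).astype(np.uint8)
y,x=np.nonzero(m);print("board",cv2.minAreaRect(np.stack([x+225,y+125],1).astype(np.float32)))
E
```

```text
spot [270.21428571 243.92857143] 7 [ 0.59118836 -0.10642571  0.0125    ]
spot [267.1875 171.625 ] 16 [ 0.58759966 -0.10945785  0.0125    ]
blue 230.0 221.13333333333333 225 235 215 234 [ 0.48125336 -0.11994397  0.033     ]
blue 278.1607142857143 201.91071428571428 274 282 198 206 [ 0.49324263 -0.13789038  0.045     ]
(0.628, -0.1325) 0.019 [276.1 253.3] [274.9 156.9]
(0.628, -0.1325) 0.085 [277.  228.4] [275.3 150.1]
(0.628, -0.1325) 0.14 [277.8 206.4] [275.6 143.8]
(0.631, -0.131) 0.019 [277.6 253.5] [274.4 155.9]
(0.631, -0.131) 0.085 [278.5 228.6] [274.7 149.1]
(0.631, -0.131) 0.14 [279.4 206.6] [275.  142.6]
board ((274.5, 174.5), (99.0, 99.0), 90.0)
```

Request:
carry_out --claw '[7,7,7,7,7,7,7,7,7,7,7,7,7,7,7,7,7,7,7,7]' --delta_pos '[[-2.54,-2.77,0],[-2.54,-2.77,0],[-2.54,-2.77,0],[-2.54,-2.77,0],[-2.54,-2.77,0],[-2.54,-2.77,0],[-2.54,-2.77,0],[-2.54,-2.77,0],[-2.54,-2.77,0],[-2.54,-2.77,0],[-2.54,-2.77,0],[-2.54,-2.77,0],[-2.54,-2.77,0],[-2.54,-2.77,0],[-2.54,-2.77,0],[-2.54,-2.77,0],[-2.54,-2.77,0],[-2.54,-2.77,0],[-2.54,-2.77,0],[-2.54,-2.77,0]]' --angular '[[0,0,0],[0,0,0],[0,0,0],[0,0,0],[0,0,0],[0,0,0],[0,0,0],[0,0,0],[0,0,0],[0,0,0],[0,0,0],[0,0,0],[0,0,0],[0,0,0],[0,0,0],[0,0,0],[0,0,0],[0,0,0],[0,0,0],[0,0,0]]'

```text
clock: 4.0
position: [0.4939, -0.1412, 0.2458]
ee_rot: [0.646, 3.074, 0.0]
force: [1.4, 0.5, -0.3]
width: 0.764
gripper_force: 0.0
```

Request:
carry_out --claw '[7,7,7,7,7,7,7,7,7,7,7,7,7,7,7,7,7,7,7]' --delta_pos '[[0,0,0],[0,0,0],[0,0,0],[0,0,0],[0,0,0],[0,0,0],[0,0,0],[0,0,0],[0,0,0],[0,0,0],[0,0,0],[0,0,0],[0,0,0],[0,0,0],[0,0,0],[0,0,0],[0,0,0],[0,0,0],[0,0,0]]' --angular '[[0,0,0.14],[0,0,0.14],[0,0,0.14],[0,0,0.14],[0,0,0.14],[0,0,0.14],[0,0,0.14],[0,0,0.14],[0,0,0.14],[0,0,0.14],[0,0,0.14],[0,0,0.14],[0,0,0.14],[0,0,0.14],[0,0,0.14],[0,0,0.14],[0,0,0.146],[0,0,0],[0,0,0]]'

```text
clock: 5.9
position: [0.4936, -0.1397, 0.2455]
ee_rot: [3.095, 0.539, -0.0]
force: [-0.8, 0.3, -0.0]
width: 0.763
gripper_force: 0.0
```

```bash
cat >> h.py <<'E'
def wray(im,c):
    K=im["mtx"];u=np.array([c[0]*512-K[0,2],c[1]*384-K[1,2]]);r=np.hypot(*u);th=r/K[0,0]
    d=np.append(np.sin(th)*u/max(r,1e-9),np.cos(th));return im["T"][:3,3],im["T"][:3,:3]@d
def watz(im,c,z):
    o,d=wray(im,c);return o+d*(z-o[2])/d[2]
E
python3 - <<'E'
from h import *
w=arm.get_image("wrist");cv2.imwrite("pics/w.png",w["frame"][...,::-1])
Z=dict(carrier_grip=.04,spot=.0125,needle_tip=.019,sleeve_mouth=.07,tab_grip=.103,lamp=.07)
print(w["mtx"],w["T"].round(3))
for l,z in Z.items():
    for r in arm.place_of(l,w)[:2]: print(l,round(r["conf"],2),np.round(np.array(r["centre"])*[512,384],1),watz(w,r["centre"],z).round(4))
f=w["frame"].astype(int);m=((f[...,0]>130)&(f[...,1]<90)&(f[...,2]<90)).astype(np.uint8)
n,_,st,c=cv2.connectedComponentsWithStats(m)
for i in range(1,n):
    if st[i,4]>6:print("red",c[i],st[i,4],watz(w,(c[i]+.5)/[512,384],.0125).round(4))
E
```

```text
[[297.31863964   0.         256.98610958]
 [  0.         297.31863964 189.0444677 ]
 [  0.           0.           1.        ]] [[ 0.337 -0.912 -0.236  0.557]
 [-0.942 -0.326 -0.085 -0.117]
 [ 0.     0.25  -0.968  0.384]
 [ 0.     0.     0.     1.   ]]
carrier_grip 0.84 [261.6 282.1] [ 0.353  -0.1966  0.04  ]
carrier_grip 0.82 [254.3 169.1] [ 0.4948 -0.1359  0.04  ]
spot 0.86 [258.4  86.2] [ 0.59   -0.107   0.0125]
spot 0.7 [ 34.7 176.7] [0.3668 0.1883 0.0125]
needle_tip 0.93 [287.3  55.8] [ 0.6377 -0.1272  0.019 ]
sleeve_mouth 0.68 [101.8  29.4] [0.5993 0.0887 0.07  ]
tab_grip 0.96 [113.9  19.2] [0.6081 0.0569 0.103 ]
lamp 0.96 [203.4  36.8] [ 0.6178 -0.035   0.07  ]
lamp 0.54 [283.1  64.6] [ 0.6157 -0.1248  0.07  ]
red [475.19512195  78.50731707] 205 [ 0.7381 -0.4016  0.0125]
red [258.78787879  87.03030303] 33 [ 0.5888 -0.1086  0.0125]
red [ 32.73529412 176.23529412] 34 [0.3657 0.1916 0.0125]
```

View pics/w.png

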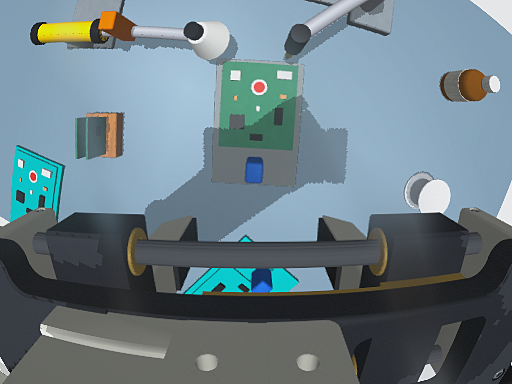

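The wrist view shows the grey carrier with its spot at (259,87) and its grip at (254,169), aligned with the tool. The needle is near (287,56). I'll descend and grip.

Request:
carry_out --claw '[7,7,7,7,7,7,7,7,7,7,7,7,7,1.5,1.5,1.5,1.5,1.5,1.5,1.5]' --delta_pos '[[0,0.1,2.5],[0,0.1,2.5],[0,0,2.5],[0,0,2.5],[0,0,2.5],[0,0,2.5],[0,0,2],[0,0,1],[0,0,1],[0,0,1],[0,0,0.3],[0,0,0],[0,0,0],[0,0,0],[0,0,0],[0,0,0],[0,0,0],[0,0,0],[0,0,0],[0,0,0]]' --angular '[[0,0,0],[0,0,0],[0,0,0],[0,0,0],[0,0,0],[0,0,0],[0,0,0],[0,0,0],[0,0,0],[0,0,0],[0,0,0],[0,0,0],[0,0,0],[0,0,0],[0,0,0],[0,0,0],[0,0,0],[0,0,0],[0,0,0],[0,0,0]]' --force 20

```text
clock: 8.25
position: [0.4939, -0.1413, 0.0425]
ee_rot: [-3.095, -0.533, 0.001]
force: [0.5, -0.8, -2.4]
width: 0.22
gripper_force: 20.0
```

```bash
python3 - <<'E'
from h import *
w=arm.get_image("wrist");s=arm.get_image("scene");t=arm.get_image("top")
f=w["frame"].astype(int);m=((f[...,0]>130)&(f[...,1]<90)&(f[...,2]<90)).astype(np.uint8)
n,_,st,c=cv2.connectedComponentsWithStats(m)
for i in range(1,n):
    if st[i,4]>30:print("red",c[i],st[i,4],watz(w,(c[i]+.5)/[512,384],.0125).round(4))
for r in arm.place_of("needle_tip",w): print(r["conf"],np.array(r["centre"])*[512,384],watz(w,r["centre"],.019))
for im in(s,t):
  for r in arm.place_of("needle_tip",im): print(r["conf"],np.array(r["centre"])*[512,384],atz(im,r["centre"],.019))
o=arm.observe();print(o["position"],o["ee_rot"],o["width"],o["gripper_force"],o["force"])
cv2.imwrite("pics/w2.png",w["frame"][...,::-1])
E
```

```text
0.51 [279.3984 255.3984] [ 0.63821785 -0.1338173   0.019     ]
[ 0.49400019 -0.14147328  0.04245419] [-3.09570911e+00 -5.32713794e-01  4.58781046e-04] 0.21201645441783598 19.9883633852005 [-1.45169928  2.19995421 -0.84770608]
```

View pics/w2.png

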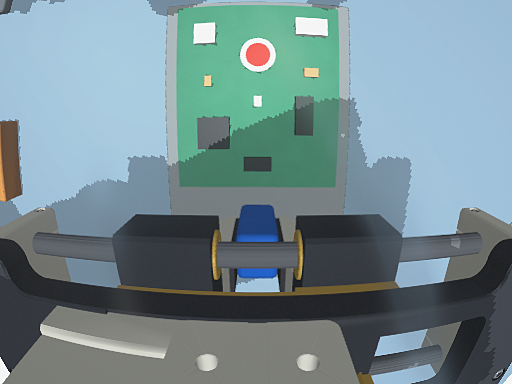

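The wrist view shows the grip held between the fingers and the spot clear at (258,54). I'll slide the carrier towards the needle, then measure spot against tip.

Request:
carry_out --claw '[1.5,1.5,1.5,1.5,1.5,1.5,1.5,1.5,1.5,1.5,1.5,1.5,1.5,1.5,1.5,1.5,1.5,1.5,1.5]' --delta_pos '[[0,0,0],[0.2,0.216,0],[0.2,0.216,0],[0.2,0.216,0],[0.2,0.216,0],[0.2,0.216,0],[0.2,0.216,0],[0.2,0.216,0],[0.2,0.216,0],[0.2,0.216,0],[0.2,0.216,0],[0.2,0.216,0],[0.2,0.216,0],[0.2,0.216,0],[0.2,0.216,0],[0.2,0.216,0],[0.2,0.216,0],[0,0,0],[0,0,0]]' --angular '[[0,0,0],[0,0,0],[0,0,0],[0,0,0],[0,0,0],[0,0,0],[0,0,0],[0,0,0],[0,0,0],[0,0,0],[0,0,0],[0,0,0],[0,0,0],[0,0,0],[0,0,0],[0,0,0],[0,0,0],[0,0,0],[0,0,0]]' --force 40

```text
clock: 10.45
position: [0.536, -0.1637, 0.0425]
ee_rot: [3.096, 0.532, 0.0]
force: [0.5, 0.2, -3.1]
width: 0.211
gripper_force: 40.0
```

```bash
python3 - <<'E'
from h import *
w=arm.get_image("wrist");s=arm.get_image("scene");t=arm.get_image("top")
a=cv2.resize(w["frame"][0:110,190:330],(560,440),interpolation=cv2.INTER_CUBIC)
b=cv2.resize(s["frame"][225:270,255:305],(240,216),interpolation=cv2.INTER_CUBIC)
c=cv2.resize(t["frame"][138:178,250:295],(240,213),interpolation=cv2.INTER_CUBIC)
cv2.imwrite("pics/w3.png",np.hstack([a,np.vstack([b,c,np.zeros((11,240,3),np.uint8)])])[...,::-1])
for r in arm.place_of("needle_tip",w): print(r["conf"],np.array(r["centre"])*[512,384],watz(w,r["centre"],.019))
for r in arm.place_of("spot",w)[:1]: print(r["conf"],np.array(r["centre"])*[512,384],watz(w,r["centre"],.0125))
for im in(s,t):
  for l,z in(("needle_tip",.019),("spot",.0125)):
    for r in arm.place_of(l,im): print(l,r["conf"],np.array(r["centre"])*[512,384],atz(im,r["centre"],z))
o=arm.observe();print(o["position"],o["ee_rot"],o["width"],o["gripper_force"],o["force"])
E
```

```text
0.88 [256.8192  44.0064] [ 0.63597967 -0.1283055   0.019     ]
0.8 [256.7168  54.4896] [ 0.6315405  -0.12980925  0.0125    ]
needle_tip 0.63 [277.0944 253.2864] [ 0.62974377 -0.13106589  0.019     ]
spot 0.77 [161.024  201.4848] [ 0.25760027 -0.14478614  0.0125    ]
spot 0.72 [275.712  164.1984] [0.35214357 0.22287118 0.0125    ]
spot 0.58 [279.296  256.8192] [ 0.6361299  -0.13110519  0.0125    ]
spot 0.83 [285.696  291.9168] [ 0.25590134 -0.1494324   0.0125    ]
[ 0.53583718 -0.16353262  0.04255666] [-3.09609455e+00 -5.32505236e-01 -6.27848322e-05] 0.21468028231555628 39.98669743537903 [-0.8590719  -0.67489814 -3.63120756]
```

View pics/w3.png

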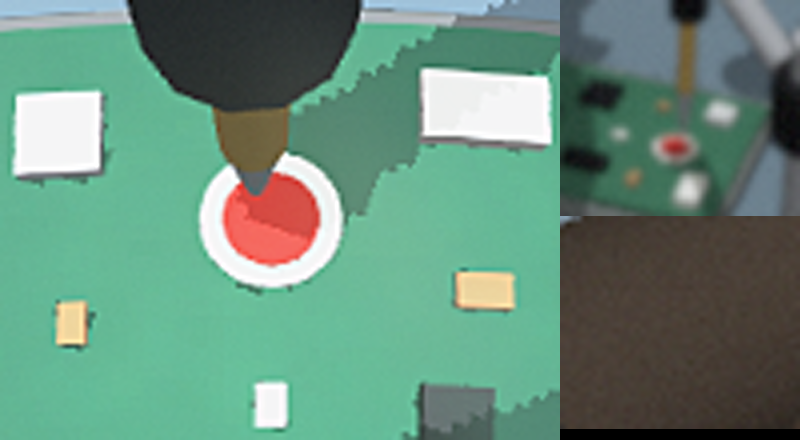

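The tip is at crop (259,194), which is wrist pixel (254.8,48.5). The spot centre is at crop (271,220), which is (257.8,55.0). They are only a few mm apart, so I'll compute the offset.

```bash
python3 - <<'E'
from h import *
w=arm.get_image("wrist")
S=[512,384]
a=watz(w,np.array([254.8,48.5])/S,.019);b=watz(w,np.array([257.8,55.])/S,.0125)
M=R.from_rotvec(arm.observe()["ee_rot"]).as_matrix()
print(a,b,"tool delta cm",(M.T@(a-b)*100).round(2))
E
```

```text
[ 0.63298797 -0.12798205  0.019     ] [ 0.63126309 -0.13032355  0.0125    ] tool delta cm [ 0.24 -0.16 -0.65]
```

Request:
carry_out --claw '[1.5,1.5,1.5,1.5,1.5,1.5,6,6,6,6,6,6]' --delta_pos '[[0.08,-0.05,0],[0.08,-0.05,0],[0.08,-0.06,0],[0,0,0],[0,0,0],[0,0,0],[0,0,0],[0,0,0],[0,0,0],[0,0,0],[0,0,0],[0,0,0]]' --angular '[[0,0,0],[0,0,0],[0,0,0],[0,0,0],[0,0,0],[0,0,0],[0,0,0],[0,0,0],[0,0,0],[0,0,0],[0,0,0],[0,0,0]]'

```text
clock: 12.15
position: [0.5377, -0.1613, 0.0426]
ee_rot: [3.096, 0.533, 0.0]
force: [0.5, 0.2, -0.7]
width: 0.639
gripper_force: 0.0
```

```bash
python3 - <<'E'
from h import *
w=arm.get_image("wrist");s=arm.get_image("scene")
a=cv2.resize(w["frame"][0:110,190:330],(560,440),interpolation=cv2.INTER_CUBIC)
b=cv2.resize(s["frame"][225:270,255:305],(240,216),interpolation=cv2.INTER_CUBIC)
cv2.imwrite("pics/w4.png",np.hstack([a,np.vstack([b,np.zeros((224,240,3),np.uint8)])])[...,::-1])
o=arm.observe();print(o["position"],o["width"],o["gripper_force"],o["clock"])
E
```

```text
[ 0.53759678 -0.16122455  0.04252698] 0.6481207899922443 0.0 12.25
```

View pics/w4.png

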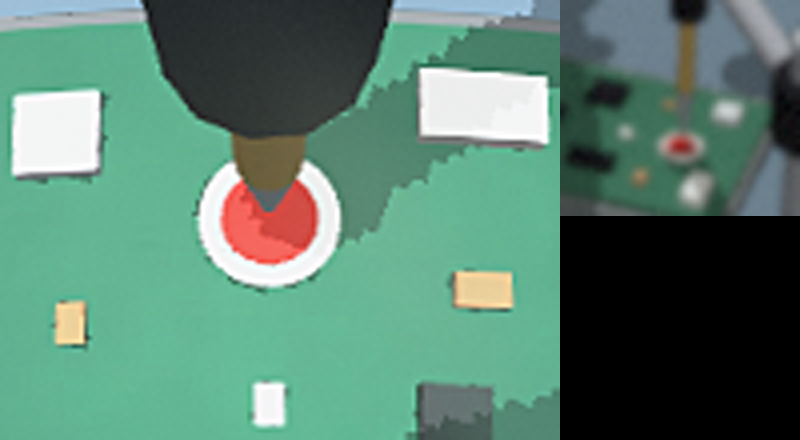

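The tip is at (269,212) and the spot centre at (270,220). Allowing for the 6.5 mm height parallax they coincide, and the scene inset agrees. The carrier is released. I'll rise and move over the tab.

Request:
carry_out --claw '[6,6,6,6,6,6,6,6,6,6,6,6,6,6,6,6]' --delta_pos '[[0,0,-1],[0,0,-2],[0,0,-2.5],[0,0,-3],[0,0,-3],[0,0,-3],[0,0,-3],[0,0,-2.7],[1.7,-2.26,0],[1.7,-2.26,0],[1.7,-2.26,0],[1.7,-2.26,0],[1.7,-2.26,0],[1.7,-2.26,0],[1.7,-2.26,0],[1.7,-2.26,0]]' --angular '[[0,0,0],[0,0,0],[0,0,0],[0,0,0],[0,0,0],[0,0,0],[0,0,0],[0,0,0],[0,0,0],[0,0,0],[0,0,0],[0,0,0],[0,0,0],[0,0,0],[0,0,0],[0,0,0]]'

```text
clock: 13.85
position: [0.6054, 0.0556, 0.2453]
ee_rot: [3.096, 0.532, 0.0]
force: [0.5, 0.5, 1.0]
width: 0.654
gripper_force: 0.0
```

Request:
carry_out --claw '[6,6,6,6,6,6,6,6,6,6,6,6]' --delta_pos '[[0,0,0],[0,0,0],[0,0,0],[0,0,0],[0,0,0],[0,0,0],[0,0,0],[0,0,0],[0,0,0],[0,0,0],[0,0,0],[0,0,0]]' --angular '[[0,0,-0.138],[0,0,-0.138],[0,0,-0.138],[0,0,-0.138],[0,0,-0.138],[0,0,-0.138],[0,0,-0.138],[0,0,-0.138],[0,0,-0.138],[0,0,-0.138],[0,0,0],[0,0,0]]'

```text
clock: 15.05
position: [0.6053, 0.0543, 0.245]
ee_rot: [2.054, 2.377, 0.001]
force: [-0.6, -0.4, 0.6]
width: 0.651
gripper_force: 0.0
```

```bash
python3 - <<'E'
from h import *
w=arm.get_image("wrist");cv2.imwrite("pics/w5.png",w["frame"][...,::-1])
Z=dict(spot=.0125,needle_tip=.019,sleeve_mouth=.07,tab_grip=.103,lamp=.07)
for l,z in Z.items():
    for r in arm.place_of(l,w)[:2]: print(l,round(r["conf"],2),np.round(np.array(r["centre"])*[512,384],1),watz(w,r["centre"],z).round(4))
o=arm.observe();M=R.from_rotvec(o["ee_rot"]).as_matrix();print(o["position"],o["joints"],M.round(3))
for r in arm.trace("tab_grip",w)[:1]:
    y,x=np.nonzero(r["region"]);print(r["conf"],x.min(),x.max(),y.min(),y.max())
E
```

```text
spot 0.89 [97.  46.1] [0.365  0.1936 0.0125]
spot 0.87 [255.7 288.8] [ 0.6297 -0.1252  0.0125]
sleeve_mouth 0.71 [251.  146.4] [0.5946 0.0855 0.07  ]
tab_grip 0.69 [252.9 182.3] [0.6014 0.0549 0.103 ]
lamp 0.63 [255.3 252.2] [ 0.6166 -0.0358  0.07  ]
[0.60534527 0.05467262 0.24449493] [-0.5878646   0.44461424  0.59748886  1.65334919 -0.27090868  1.12769624
  0.23044942] [[-0.148  0.989 -0.   ]
 [ 0.989  0.148 -0.   ]
 [-0.    -0.    -1.   ]]
0.87 242 271 149 241
```

View pics/w5.png

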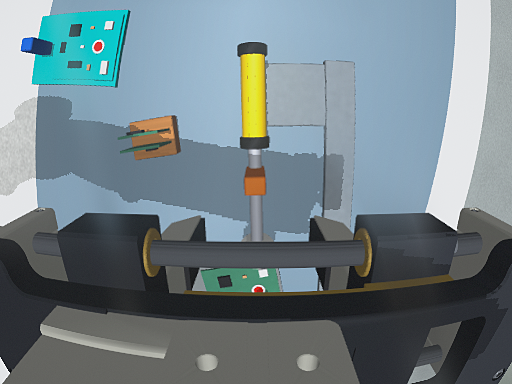

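The wrist view shows the tab at (254,181) centred between the fingers, the rod vertical in the picture and the sleeve above it. The board is still under the needle. I'll descend and pinch.

Request:
carry_out --claw '[6,6,6,6,6,6,6,6,6,6,1.5,1.5,1.5,1.5,1.5,1.5,1.5]' --delta_pos '[[0,-0.3,1.5],[0,0,2],[0,0,2],[0,0,2],[0,0,2],[0,0,2],[0,0,1.4],[0,0,0.8],[0,0,0.4],[0,0,0],[0,0,0],[0,0,0],[0,0,0],[0,0,0],[0,0,0],[0,0,0],[0,0,0]]' --angular '[[0,0,-0.015],[0,0,0],[0,0,0],[0,0,0],[0,0,0],[0,0,0],[0,0,0],[0,0,0],[0,0,0],[0,0,0],[0,0,0],[0,0,0],[0,0,0],[0,0,0],[0,0,0],[0,0,0],[0,0,0]]' --force 40

```text
clock: 17.1
position: [0.6032, 0.0543, 0.1037]
ee_rot: [2.03, 2.396, 0.002]
force: [4.3, 0.3, -2.1]
width: 0.213
gripper_force: 40.0
```

```bash
python3 - <<'E'
from h import *
o=arm.observe();M=R.from_rotvec(o["ee_rot"]).as_matrix();print(o["position"],o["width"]*9.18,o["gripper_force"],(M.T@o["force"]).round(2),M[:,0].round(3))
w=arm.get_image("wrist");t=arm.get_image("top");s=arm.get_image("scene")
for im,f in((w,watz),(t,atz),(s,atz)):
  for l,z in(("sleeve_mouth",.07),("lamp",.07),("tab_grip",.103)):
    for r in arm.place_of(l,im)[:2]: print(l,round(r["conf"],2),f(im,r["centre"],z).round(4))
E
```

```text
[0.60321379 0.05429238 0.10374622] 1.955365596934427 39.99976873397827 [-0.45  4.28  2.14] [-0.164  0.986 -0.   ]
sleeve_mouth 0.7 [0.5961 0.0852 0.07  ]
tab_grip 0.82 [0.6029 0.0563 0.103 ]
sleeve_mouth 0.77 [0.5926 0.0797 0.07  ]
lamp 0.63 [ 0.6148 -0.0398  0.07  ]
sleeve_mouth 0.7 [0.5938 0.085  0.07  ]
lamp 0.74 [ 0.6216 -0.0301  0.07  ]
tab_grip 0.88 [0.5994 0.0643 0.103 ]
tab_grip 0.73 [ 0.5698 -0.0617  0.103 ]
```

Request:
carry_out --claw '[1.5,1.5,1.5,1.5,1.5,1.5,1.5,1.5,1.5,1.5,1.5,1.5,1.5,1.5,1.5]' --delta_pos '[[-0.2,0.1,0],[-0.4,0,0],[-0.5,0,0],[-0.5,0,0],[-0.5,0,0],[-0.5,0,0],[-0.5,0,0],[-0.5,0,0],[-0.5,0,0],[-0.5,0,0],[-0.5,0,0],[-0.3,0,0],[-0.1,0,0],[0,0,0],[0,0,0]]' --angular '[[0,0,0],[0,0,0],[0,0,0],[0,0,0],[0,0,0],[0,0,0],[0,0,0],[0,0,0],[0,0,0],[0,0,0],[0,0,0],[0,0,0],[0,0,0],[0,0,0],[0,0,0]]'

```text
clock: 19.2
position: [0.6122, 0.0021, 0.1037]
ee_rot: [-2.028, -2.397, -0.003]
force: [-1.5, 9.0, 5.5]
width: 0.219
gripper_force: 40.0
```

```bash
python3 - <<'E'
from h import *
o=arm.observe();M=R.from_rotvec(o["ee_rot"]).as_matrix();p0=np.array([.60321,.05429,.10375])
print(o["position"],"moved cm",(M.T@(np.array(o["position"])-p0)*100).round(2),o["width"]*9.18,o["gripper_force"],(M.T@o["force"]).round(2))
w=arm.get_image("wrist");s=arm.get_image("scene")
a=cv2.resize(w["frame"][100:220,190:320],(433,400),interpolation=cv2.INTER_CUBIC)
b=cv2.resize(s["frame"][160:265,255:350],(362,400),interpolation=cv2.INTER_CUBIC)
cv2.imwrite("pics/w6.png",np.hstack([a,b])[...,::-1])
E
```

```text
[0.61215801 0.00210833 0.1036963 ] moved cm [-5.29  0.02 -0.01] 2.007290980939899 39.993427991867065 [ 9.19 -0.02 -5.45]
```

View pics/w6.png

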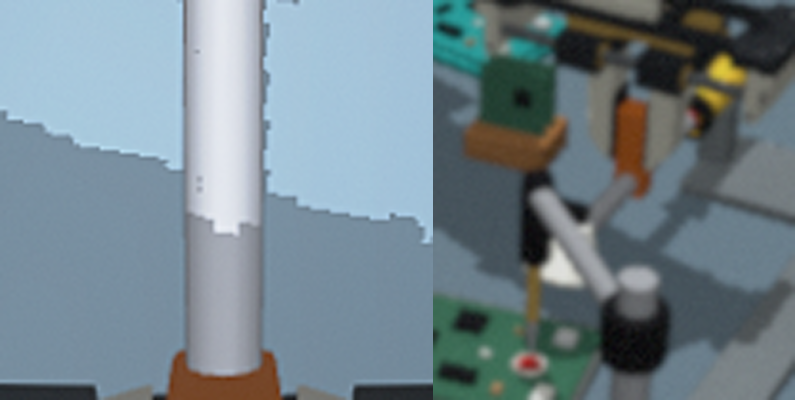

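The rod is out about 53 mm, by both travel and spring force. The scene inset shows the spot still below the needle. About 7 mm more is needed.

Request:
carry_out --claw '[1.5,1.5,1.5,1.5,1.5,1.5,1.5]' --delta_pos '[[-0.2,0,0],[-0.2,0,0],[-0.2,0,0],[-0.1,0,0],[0,0,0],[0,0,0],[0,0,0]]' --angular '[[0,0,0],[0,0,0],[0,0,0],[0,0,0],[0,0,0],[0,0,0],[0,0,0]]'

```text
clock: 20.0
position: [0.6133, -0.0045, 0.1037]
ee_rot: [-2.027, -2.397, -0.003]
force: [-1.7, 8.5, 5.3]
width: 0.215
gripper_force: 40.0
```

```bash
python3 - <<'E'
from h import *
o=arm.observe();M=R.from_rotvec(o["ee_rot"]).as_matrix();p0=np.array([.60321,.05429,.10375])
print(o["clock"],"moved cm",(M.T@(np.array(o["position"])-p0)*100).round(2),o["gripper_force"],(M.T@o["force"]).round(2))
w=arm.get_image("wrist");s=arm.get_image("scene");t=arm.get_image("top")
a=cv2.resize(w["frame"][0:120,190:320],(433,400),interpolation=cv2.INTER_CUBIC)
b=cv2.resize(s["frame"][170:265,255:350],(362,400),interpolation=cv2.INTER_CUBIC)
cv2.imwrite("pics/w7.png",np.hstack([a,b])[...,::-1])
E
```

```text
20.0 moved cm [-5.96  0.02 -0.01] 39.99356031417847 [ 8.66 -0.25 -5.24]
```

View pics/w7.png

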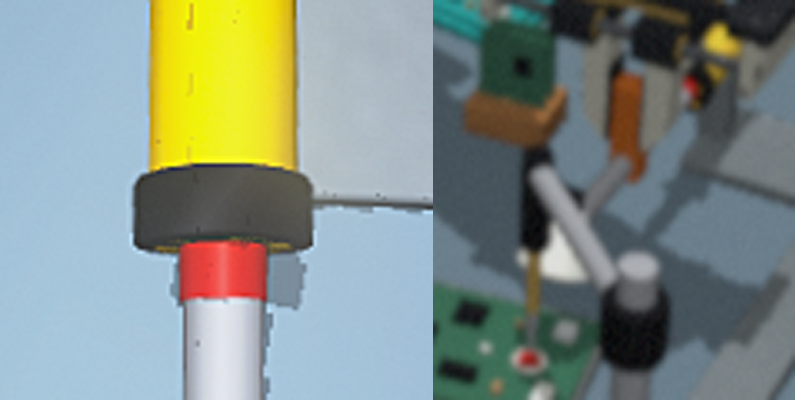

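The wrist crop shows the whole red band out (rows 240–298, about 9.5–10 mm at the rod's 14 mm = 86 px scale) with its rear edge at the collar. The scene inset shows the spot under the needle. I'll hold, then hand in.

Request:
carry_out --claw '[1.5,1.5,1.5,1.5,1.5,1.5,1.5,1.5]' --delta_pos '[[0,0,0],[0,0,0],[0,0,0],[0,0,0],[0,0,0],[0,0,0],[0,0,0],[0,0,0]]' --angular '[[0,0,0],[0,0,0],[0,0,0],[0,0,0],[0,0,0],[0,0,0],[0,0,0],[0,0,0]]'

```text
clock: 20.95
position: [0.6132, -0.0045, 0.1037]
ee_rot: [-2.027, -2.397, -0.003]
force: [-1.6, 8.3, 5.1]
width: 0.216
gripper_force: 40.0
```

```bash
python3 - <<'E'
from h import *
print(arm.observe()["position"]);print(arm.sign_off())
E
```

```text
[ 0.61324859 -0.00446873  0.10367   ]
the job is handed in; nothing more can be done
None
```

I handed the job in at about 21 s: by the camera views the spot is within about 1 mm of the needle tip with the carrier released, and the tab is held with the rod about 60 mm out, at its mark; no verdict came back.

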